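Strip the bench fan's blade for cleaning

ROBOT

A 7-joint arm with a two-finger parallel gripper is mounted at the origin on the work surface. World frame = base frame: x ahead of the robot, y to its left, z up, the work surface at z = 0. Lengths are in m, angles in rad, forces in N, time in s.
With the tool pointing down it reaches from about 0.4 to 0.9 m from the base axis. Payload 5.5 kg.
Tool frame: the origin (TCP) lies on the centre line of the jaws, within the pads' length; the fingertips stand 17 mm ahead of it and the grasp point (between the pads) lies 2 mm behind it; z points along the fingers, y is the line along which they close (so a half turn about z gives the same grasp; the last joint's range is limited). The gripper opens to 92 mm and grips with 3 to 60 N. Pads are 19 mm wide; open, the fingers measure 130 mm over their backs; the gripper's body (75 mm by 190 mm) begins 47 mm behind the grasp point.
Start: joints at [1.476, 0.501, -0.427, 1.55, 0.221, 1.138, -0.21], TCP at [0.228, -0.609, 0.244] pointing down, gripper open.
Joint ranges: [-2.88, 2.88], [-0.31, 2.03], [-1.54, 1.56], [0.2, 2.42], [-1.41, 4.55], [0.19, 2.02], [-2.57, 2.57]. Speed limits (rad/s): [2.57, 2.57, 3.14, 3.14, 3.14, 3.14, 3.14].

INTERFACE

Orientations are given as [roll, pitch, yaw] about the fixed x, y, z axes, in that order (R = Rz(yaw) Ry(pitch) Rx(roll)).
In Python, from plant import robot gives the robot as it stands.
- The arm moves only by the shell command python3 -m jog 'ROWS' [FORCE]. ROWS is JSON, a list of rows, each an object of numbers: "claw": the finger opening in mm, from 0 to 91.8; "x", "y", "z": the shift along the tool's x, y, z in mm; "yaw": the turn about the tool's z in rad. A call has 1 to 12 rows; each row shifts and turns the commanded pose from where the row before left it, along the tool's axes as they then stand; what a row does not reach is not made up. A row lasts 1/10 s, in which the tool goes at most 50 mm and 8.59 degrees, less where a joint would pass 70% of its speed; a pose out of reach is approached as far as the arm can. A call is refused whole if a number of a shift passes 50 or a number of a turn 0.15, either way. A call with a gripper value outside its range is refused whole. The fingers move at their own pace and stop on an object; FORCE is the grip in N (left out, the last holds). Time passes only in rows, so rows that do not move let the fingers close. It gives the time, the measured TCP pose, the force, the opening and the grip force at its end, in the units of the state.
- robot.state(): the state, without advancing time (a new reading comes with each control period).
- robot.capture(name): name is "side" or "top"; returns a dict with "frame" (480x640x3 uint8, blue, green, red), "depth" (480x640 float32, m along the optical axis (not along the pixel's ray), 0 where there is no reading), "mtx" (3x3 intrinsics, pixels), "position" and "attitude" of the camera in the world. Camera axes: x right, y up, looking along -z (the intrinsics and any distortion apply to the point x, -y, -z); pixel columns grow to the right and rows downward; lengths in m; the calibration is good to about 2 mm. A picture is of the moment at which its call begins.
- robot.sign_off(): hands the job in; it is judged then, once.
Trained networks look in a picture, given as the dict that the camera call returned (one of the last four; its "shot" number tells which), for a name from the list of things; names that differ only in an ending like _2 or _b are one class to them, and where a whole thing is asked for, a point or a joint stands for the part that bears it (a point fixed in the world has none). Each returns a list of dicts, best first, with "conf" (0 to 1); they miss things now and then, are a little off and sometimes report something else, mostly with a low value. They report only what shows in the picture. A call takes as long as a camera call. They do not tell look-alikes from the thing itself.
- robot.find_in(picture, target): "bbox" ([left, top, right, bottom] in pixels, round what is visible of it).
The state is a dict: "time_s": time; "joints": joint angles; "qd": joint speeds; "joint_torque": joint torques, N m; "ee_pos": TCP position; "eef_rot": TCP orientation; "contact_force": force on the tool from outside, world axes, zero at the start; "torque": the same for the moment, N m; "finger_gap": finger opening in m; "grasp_force": force on a finger pad.
Only numpy, scipy, OpenCV 4.12 (cv2) and the standard library are available. Lean on these libraries where they do the work, as an engineer would, in place of code of your own. Each camera call takes 0.05 s, during which the arm holds its last target. There are 200 camera calls.

TASK

The bench fan wants cleaning and its front guard is already off. Unscrew the orange spinner cap - it has a left-hand thread, so it undoes clockwise - and put it in the small red dish; then draw the blue fan blade straight off its shaft and set it down gently, lying flat with its collar upwards, in the green tray. Force neither the cap nor the blade, and leave everything else on the bench where it is.

Things in the scene. Friction and masses are not known exactly. Their poses are not given: they have to be found in the camera images.
- fan: Nine-inch bench fan clamped to the bench: black foot 200 mm across, grey U-yoke with arms 285 mm apart along its y, wire rear guard 236 mm across. Origin on the bench under the foot's centre. The head is locked: its shaft points up, leaning 30 degrees from vertical towards the fan's own -x (about towards the robot). A wedge and a cross pin keep shaft and blade from turning.
- shaft_tip (a point): End of the fan's steel shaft, on its axis, hidden in the cap at the start. Its z axis points outward along the leaning shaft. The last 17 mm are the threaded stub, 18 mm across the thread; below that the shaft is plain, 19 mm thick.
- cap_mid (a point): Centre (half-way up, 16.5 mm above the underside) of the orange spinner cap on the shaft's end: 33 mm tall, 44 mm across at its head (18 to 28 mm above the underside), 41 mm below that, low domed top with a clockwise arrow. z points out along its axis. About 40 g.
- cap: The same cap; origin at the centre of its underside, z out along its axis. Quick left-hand thread, 15 mm lead: turned clockwise, seen from its top, it rises 15 mm per turn and is free after about 150 degrees (2.6 rad), then is lifted 18 mm along the shaft to clear the stub. Turned the other way it jams within some 15 degrees. Pulling does not free it.
- collar_top (a point): Centre of the top rim of the blade's white collar (38 mm across, 22 mm tall, the place to hold the blade); z out along its axis. The hub and blades begin 22 mm below this point: fingertips must stop short of that. At the start the cap sits on this rim; with it off, the stub stands 17 mm above it.
- rotor: The fan blade: white hub 60 mm across with collar, five blue blades, 190 mm across, 46 mm tall, about 120 g. Origin at the centre of the hub's underside; z along the axis towards the collar. Its 22 mm bore fits the 19 mm shaft loosely, over a cross pin: draw it 63 mm along the shaft to come clear.
- tray: Green plastic tray, 270 x 270 mm outside, 35 mm tall, walls and floor 4 mm, fixed. Origin at the centre of its underside. It stands to the left or the right of the fan; the dish stands on the other side.
- dish: Small red steel dish, 150 mm (its x) by 180 mm (its y) outside, 26 mm tall, walls and floor 3 mm, fixed. Origin at the centre of its underside.
- tape: masking-tape roll, 100 mm across, 25 mm tall, lying flat between the robot and the fan; leave alone
- brush: dust brush with a wooden handle, 200 mm, lying between the robot and the fan; leave alone
- glue: white glue bottle with red cap, 60 mm across, 170 mm tall, standing at the back; leave alone
- screwdriver: screwdriver with red handle, lying at the back; leave alone
- square: carpenter's try square, lying at the back; leave alone
- offcut: oak offcut 90 x 45 x 28 mm, lying in front of the fan; leave alone
There are look-alikes about, which are no part of the job. There is more than one size of the dish; the one meant has the size given above.

How it is judged:
On the way, in this order (a step that is already met when the one before it is completed fails the run):
1. the cap is unscrewed and off the shaft's end (distance between cap_mid and shaft_tip above 0.05 m), for 0.1 s.
2. the cap lies in the dish, let go (x of cap_mid in the frame of dish between -0.072 and 0.072 m and y of cap_mid in the frame of dish between -0.087 and 0.087 m and z of cap_mid in the frame of dish below 0.034 m and contact force between the fingers and cap below 0.1 N and linear speed of cap below 0.03 m/s), for 0.2 s.
3. the blade is drawn off its shaft (distance between collar_top and shaft_tip above 0.07 m), for 0.1 s.
At the end, for the whole second after the job is handed in: Cap let go and at rest in the red dish (centre inside its walls, under 34 mm above its underside); blade let go and at rest flat in the tray, collar up (axis within 40 mm of the tray's centre along each side, collar rim under 60 mm above its underside, tilt under 0.15 rad) (all of step 2 and x of collar_top in the frame of tray between -0.04 and 0.04 m and y of collar_top in the frame of tray between -0.04 and 0.04 m and z of collar_top in the frame of tray below 0.06 m and angle between rotor's own z axis and vertical below 0.15 rad and linear speed of rotor below 0.03 m/s and angular speed of rotor below 0.3 rad/s and contact force between the fingers and rotor below 0.1 N); the robot touches nothing.
It fails at once if a bystander was moved more than 30 mm (distance of any of tape, brush, glue, screwdriver, square, offcut from where it was at the start of the episode above 0.03 m).
It fails at once if the blade was wrenched on its shaft (more than 45 N between blade and fan) (contact force between rotor and fan above 45 N).
It fails at once if the cap was forced on its thread (more than 60 N between cap and fan) (contact force between cap and fan above 60 N).
It fails at once if the blade was dropped or thrown into the tray (still moving faster than 0.6 m/s within 30 mm of its floor) (z of collar_top in the frame of tray below 0.08 m and horizontal distance between collar_top and tray below 0.18 m and linear speed of rotor above 0.6 m/s).
It also fails if it takes over 72 s, if anything falls off the work surface, if the arm or the gripper's body presses on something with over 40 N, if the wrist force passes 120 N, or if a joint passes its speed limit or range.

## Working session

There is one attempt and no reset: what is moved stays moved. The work goes in short steps, Python scripts to look and compute and a shell command to move; the robot and the scene stay as the last step left them, time stands still between calls to the robot, and variables do not carry over. Pictures are saved under pics/ and viewed, at most 10 in all, crops included, and the job is handed in when it is done.

```bash
mkdir -p pics; ls; cat > h.py <<'E'
import numpy as np, cv2
from scipy.spatial.transform import Rotation as R
from plant import robot
def att(c):
    a=np.array(c["attitude"],float)
    if a.shape==(3,3): return a
    return R.from_euler('xyz',a).as_matrix() if a.size==3 else R.from_quat(a).as_matrix()
def cloud(c):
    d=c["depth"];K=np.array(c["mtx"]);v,u=np.mgrid[0:480,0:640]
    P=np.stack([(u-K[0,2])/K[0,0]*d,-(v-K[1,2])/K[1,1]*d,-d],-1)
    return P@att(c).T+np.array(c["position"])
E
python3 - <<'E'
from h import *
np.set_printoptions(precision=3,suppress=True)
s=robot.state();print(s)
for n in("side","top"):
    c=robot.capture(n);cv2.imwrite(f"pics/{n}0.png",c["frame"]);print(n,c["position"],c["attitude"],c["mtx"],[k for k in c])
    P=cloud(c)
    for t in("cap","rotor","tray","dish","fan"):
        for f in robot.find_in(c,t)[:3]:
            b=f["bbox"];u=int((b[0]+b[2])/2);v=int((b[1]+b[3])/2);print(t,round(f["conf"],2),np.round(b),P[v,u])
E
```

```text
pics
{'time_s': 0.0, 'joints': array([ 1.476,  0.502, -0.427,  1.551,  0.221,  1.138, -0.21 ]), 'qd': array([-0.001,  0.   ,  0.001,  0.   ,  0.   , -0.001,  0.   ]), 'joint_torque': array([  0.001, -56.659,  -5.816, -27.911,  -0.069,   0.031,   0.   ]), 'ee_pos': array([ 0.227, -0.608,  0.243]), 'eef_rot': array([-3.14 , -0.   ,  0.358]), 'contact_force': array([-0.301,  1.101, -0.21 ]), 'torque': array([ 0.012, -0.032, -0.029]), 'grasp_force': 0.0, 'finger_gap': 0.09185205668244953}
side [0.371 0.69  0.84 ] [ 0.807  0.02  -2.999] [[472.088   0.    309.663]
 [  0.    472.088 250.559]
 [  0.      0.      1.   ]] ['frame', 'depth', 'mtx', 'position', 'attitude', 'shot']
cap 0.94 [222. 211. 246. 233.] [ 0.646 -0.028  0.207]
cap 0.36 [304. 315. 351. 359.] [ 0.437  0.084 -0.001]
cap 0.21 [186. 207. 261. 271.] [ 0.672 -0.016  0.167]
rotor 0.74 [183. 207. 261. 269.] [ 0.678 -0.021  0.167]
tray 0.75 [212. 398. 378. 480.] [0.468 0.317 0.003]
dish 0.82 [310. 176. 364. 221.] [ 0.464 -0.399  0.003]
dish 0.77 [390. 186. 428. 215.] [ 0.259 -0.412  0.005]
fan 0.65 [166. 193. 278. 330.] [0.658 0.044 0.163]
top [0.258 0.012 1.562] [ 0.161 -0.014 -1.585] [[572.813   0.    317.67 ]
 [  0.    572.813 244.83 ]
 [  0.      0.      1.   ]] ['frame', 'depth', 'mtx', 'position', 'attitude', 'shot']
cap 0.79 [318. 164. 339. 185.] [ 0.652 -0.038  0.211]
rotor 0.58 [286. 134. 357. 209.] [ 0.668 -0.022  0.186]
tray 0.69 [115. 212. 222. 316.] [0.463 0.395 0.004]
tray 0.51 [290. 133. 363. 206.] [ 0.664 -0.034  0.213]
dish 0.67 [425. 231. 496. 289.] [ 0.464 -0.404  0.008]
dish 0.36 [268. 126. 384. 222.] [ 0.651 -0.033  0.215]
fan 0.76 [270. 125. 386. 221.] [ 0.655 -0.038  0.219]
```

```bash
python3 - <<'E'
import cv2
a=cv2.imread("pics/side0.png");b=cv2.imread("pics/top0.png")
cv2.imwrite("pics/t1.png",cv2.resize(b,(800,600)));cv2.imwrite("pics/s1.png",cv2.resize(a,(800,600)))
E
```

```text
(no output)
```

View pics/t1.png

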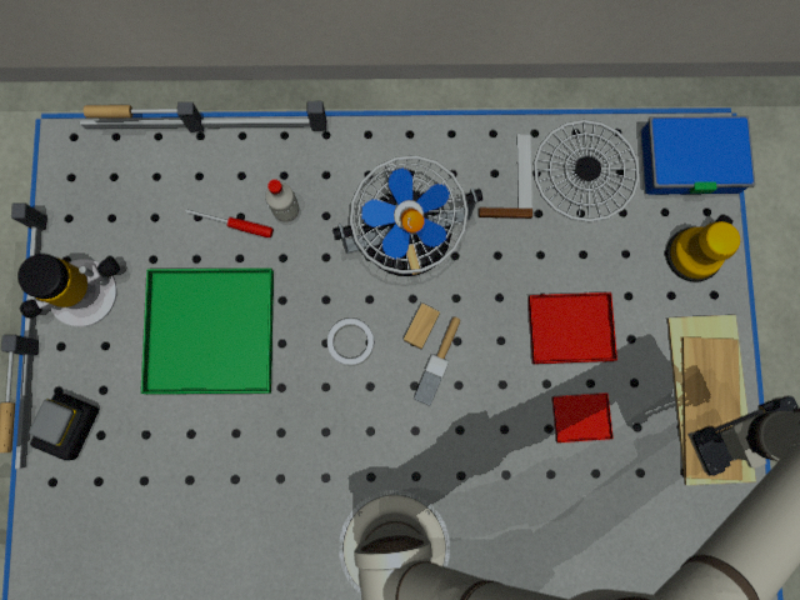

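View pics/s1.png

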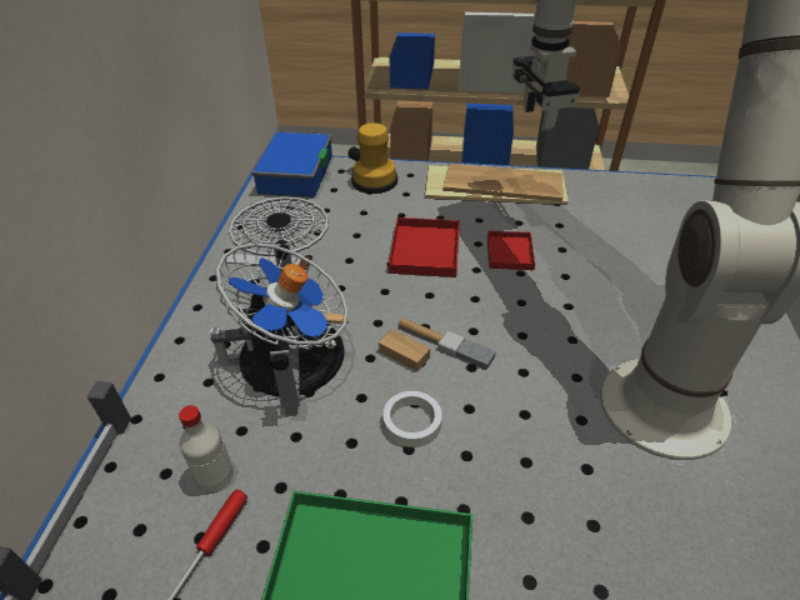

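The top view shows the fan at (410,215), the tray at (207,330), the large red dish at (572,328) with a smaller look-alike at (582,417), and tape, brush and offcut in front of the fan. The side view agrees. Next I'll measure the axis.

```bash
cat > m.py <<'E'
from h import *
np.set_printoptions(precision=4,suppress=True)
def masks(c):
    h=cv2.cvtColor(c["frame"],cv2.COLOR_BGR2HSV).astype(int);H,S,V=h[...,0],h[...,1],h[...,2]
    return dict(orange=(H>5)&(H<18)&(S>180)&(V>90),blue=(H>100)&(H<125)&(S>130),green=(H>55)&(H<80)&(S>120),red=((H<4)|(H>176))&(S>150))
def plane(p):
    for i in range(5):
        m=p.mean(0);n=np.linalg.svd(p-m,full_matrices=False)[2][2];d=(p-m)@n;k=abs(d)<max(2.5*d.std(),.002)
        if k.all():break
        p=p[k]
    return m,n*np.sign(n[2]),p
if __name__=="__main__":
    for n in("side","top"):
        c=robot.capture(n);P=cloud(c);M=masks(c)
        near=(abs(P[...,0]-.67)<.15)&(abs(P[...,1]+.03)<.15)&(P[...,2]>.08)
        m,a,p=plane(P[M["blue"]&near]);print(n,"blade",m,a,"lean",np.degrees(np.arccos(a[2])),"az",np.degrees(np.arctan2(a[1],a[0])),len(p))
        q=P[M["orange"]&near&(P[...,0]>.58)&(P[...,2]>.17)];print("cap",q.mean(0),q.min(0),q.max(0),len(q))
        for k,cx,cy in(("red",.464,-.4),("green",.465,.39)):
            r=M[k]&(abs(P[...,0]-cx)<.17)&(abs(P[...,1]-cy)<.17)&(P[...,2]<.05)&(P[...,2]>-.02)
            if k=="red":r&=P[...,0]>.36
            q=P[r];rim=q[q[:,2]>.015] 
            (x,y),wh,an=cv2.minAreaRect(q[:,:2].astype(np.float32));print(k,x,y,wh,an,q[:,2].min(),q[:,2].max())
        # wire guard: grey points near plane ring
        g=near&~M["blue"]&~M["orange"];q=P[g&(P[...,2]>.1)]
        r=q-m;rad=np.linalg.norm(r-np.outer(r@a,a),axis=1);rr=q[(rad>.105)&(rad<.135)]
        if len(rr)>50:
            mm,aa,p=plane(rr);print("ring",mm,aa,"lean",np.degrees(np.arccos(aa[2])),"az",np.degrees(np.arctan2(aa[1],aa[0])),len(p))
E
python3 m.py
```

```text
side blade [ 0.664  -0.0261  0.1473] [-0.5017 -0.1298  0.8553] lean 31.211264255477435 az -165.4895856844683 1707
cap [ 0.6492 -0.0348  0.2035] [ 0.6273 -0.0627  0.1824] [ 0.6705 -0.0203  0.2167] 270
red 0.45637744665145874 -0.41250449419021606 (0.14854958653450012, 0.2249845266342163) 1.3968816995620728 -0.003530933495044075 0.030381689381878352
green 0.45865023136138916 0.3278612792491913 (0.27041974663734436, 0.17454662919044495) 0.7561246156692505 -0.0029688471524699223 0.0383967082639699
ring [ 0.6933 -0.0293  0.173 ] [-0.4584 -0.1359  0.8783] lean 28.561164749666673 az -163.48819917031418 1148
top blade [ 0.677  -0.0317  0.1541] [-0.4936 -0.1349  0.8591] lean 30.780135624914628 az -164.71595668143323 1969
cap [ 0.6462 -0.0416  0.204 ] [ 0.6283 -0.0632  0.1923] [ 0.6742 -0.0214  0.2227] 89
red 0.4578268527984619 -0.3944960832595825 (0.15091143548488617, 0.18262076377868652) 1.1037214994430542 -0.006584784498387286 0.03689505401462334
green 0.47091808915138245 0.39587849378585815 (0.2724429965019226, 0.29017549753189087) 89.51741790771484 -0.011295715658046657 0.042752401916806626
ring [ 0.6706 -0.0319  0.1695] [-0.4879 -0.1276  0.8635] lean 30.283361032133698 az -165.34443091213458 817
```

```bash
cat > f.py <<'E'
from m import *
from scipy.optimize import least_squares
az=np.radians(-165);A=np.array([np.sin(np.pi/6)*np.cos(az),np.sin(np.pi/6)*np.sin(az),np.cos(np.pi/6)])
def prof(r,z): # signed distance to stepped cylinder
    def cyl(r,z,R,z0,z1):
        dr,dz=r-R,np.maximum(z0-z,z-z1);return np.minimum(np.maximum(dr,dz),0)+np.hypot(np.maximum(dr,0),np.maximum(dz,0))
    return np.minimum.reduce([cyl(r,z,.0205,0,.028),cyl(r,z,.022,.018,.028),cyl(r,z,.016,.0,.032)])
if __name__=="__main__":
    Q=[]
    for n in("side","top"):
        c=robot.capture(n);P=cloud(c);M=masks(c)["orange"]
        q=P[M&(abs(P[...,0]-.65)<.05)&(abs(P[...,1]+.04)<.05)&(P[...,2]>.17)];Q.append(q)
        u=least_squares(lambda o:(lambda w:prof(np.linalg.norm(w-np.outer(w@A,A),axis=1),w@A))(q-o),q.mean(0)-.02*A,loss="soft_l1",f_scale=.002)
        o=u.x;print(n,len(q),"cap underside",o,"mid",o+.0165*A,"rms",np.sqrt((u.fun**2).mean()))
        near=(np.linalg.norm(P-(o-.011*A),axis=-1)<.03)&(c["frame"].min(-1)>120);print("white collar",P[near].mean(0) if near.any() else None)
    q=np.vstack(Q);u=least_squares(lambda o:(lambda w:prof(np.linalg.norm(w-np.outer(w@A,A),axis=1),w@A))(q-o),q.mean(0)-.02*A,loss="soft_l1",f_scale=.002)
    print("both",u.x,"mid",u.x+.0165*A,"A",A)
E
python3 f.py
```

```text
side 262 cap underside [ 0.6587 -0.0423  0.1804] mid [ 0.6507 -0.0444  0.1947] rms 0.0012196341081616097
white collar [ 0.6788 -0.0265  0.1676]
top 92 cap underside [ 0.66   -0.0399  0.1838] mid [ 0.6521 -0.0421  0.1981] rms 0.0014728615923940854
white collar [ 0.6822 -0.0303  0.1705]
both [ 0.6596 -0.0421  0.1809] mid [ 0.6516 -0.0442  0.1952] A [-0.483  -0.1294  0.866 ]
```

```bash
python3 -m jog '[{"roll":0.01,"pitch":0.01}]'; python3 -m jog --help | head -30
```

```text
validation failed for argument at $[0]...
invalid input: not JSON, or not a number
```

```bash
python3 -m jog '[{"z":-30},{"z":-30,"yaw":0.1}]'; python3 -c "
from h import *
s=robot.state();print(s['joints'],s['ee_pos'],s['eef_rot'])"
```

```text
[ 1.47620975  0.50087558 -0.42700751  1.55038231  0.22078354  1.138347
 -0.21030515] [ 0.22766882 -0.60881851  0.24375202] [ 3.14158380e+00 -3.97217533e-05  3.57806641e-01]validation failed for argument at $[0]...
```

```bash
python3 -m jog '[{"claw":91,"x":0,"y":0,"z":-30,"yaw":0},{"claw":91,"x":0,"y":0,"z":-30,"yaw":0.1}]'; python3 -c "
from h import *
s=robot.state();print(s['joints'],s['ee_pos'],s['eef_rot'])"
```

```text
time_s: 1.0
ee_pos: [0.2272, -0.6081, 0.3032]
eef_rot: [-3.139, -0.0, 0.257]
contact_force: [0.8, -0.4, 0.3]
finger_gap: 0.091
grasp_force: 0.0
[ 1.46861203  0.45187856 -0.4172295   1.4816309   0.18678222  1.25057726
 -0.28500402] [ 0.22723381 -0.60809817  0.30318405] [-3.13858805e+00 -2.79038339e-05  2.56562271e-01]
```

```bash
python3 -m jog '[{"claw":91,"x":0,"y":0,"z":0,"roll":0,"pitch":0.05,"yaw":0}]'; python3 -c "
from h import *
s=robot.state();print(s['joints'],s['ee_pos'],s['eef_rot'])"
```

```text
[ 1.46861203  0.45187856 -0.4172295   1.4816309   0.18678222  1.25057726
 -0.28500402] [ 0.22723381 -0.60809817  0.30318405] [-3.13858805e+00 -2.79038339e-05  2.56562271e-01]validation failed for argument at $[0]...
```

```bash
python3 -m jog '[{"claw":91,"x":39,"y":-31,"z":0,"yaw":0},{"claw":91,"x":39,"y":-31,"z":0,"yaw":0},{"claw":91,"x":39,"y":-31,"z":0,"yaw":0},{"claw":91,"x":39,"y":-31,"z":0,"yaw":0},{"claw":91,"x":39,"y":-31,"z":0,"yaw":0},{"claw":91,"x":39,"y":-31,"z":0,"yaw":0},{"claw":91,"x":39,"y":-31,"z":0,"yaw":0},{"claw":91,"x":39,"y":-31,"z":0,"yaw":0},{"claw":91,"x":39,"y":-31,"z":0,"yaw":0},{"claw":91,"x":39,"y":-31,"z":0,"yaw":0},{"claw":91,"x":39,"y":-31,"z":0,"yaw":0},{"claw":91,"x":39,"y":-31,"z":0,"yaw":0}]'
python3 -m jog '[{"claw":91,"x":39,"y":-31,"z":0,"yaw":0},{"claw":91,"x":30,"y":-20,"z":0,"yaw":0},{"claw":91,"x":0,"y":0,"z":0,"yaw":-0.13},{"claw":91,"x":0,"y":0,"z":0,"yaw":-0.13},{"claw":91,"x":0,"y":0,"z":0,"yaw":-0.13},{"claw":91,"x":0,"y":0,"z":0,"yaw":-0.13},{"claw":91,"x":0,"y":0,"z":0,"yaw":0}]'
cat > d.py <<'E'
import sys
from h import *
# offset in tool axes (mm) from the present TCP to a world point
s=robot.state();R0=R.from_euler('xyz',s['eef_rot']).as_matrix()
print("tool shift mm",np.round(R0.T@(np.array(eval(sys.argv[1]))-s['ee_pos'])*1e3,1),"rot",np.round(s['eef_rot'],3),"q",np.round(s['joints'],2),"F",np.round(s['contact_force'],1),"t",s['time_s'])
E
python3 d.py .6485,-.0451,.199
```

```text
time_s: 2.2
ee_pos: [0.5863, -0.1283, 0.3041]
eef_rot: [3.141, -0.0, 0.257]
contact_force: [1.0, -1.4, -0.2]
finger_gap: 0.0911
grasp_force: 0.0
time_s: 2.9
ee_pos: [0.639, -0.0629, 0.3036]
eef_rot: [-3.141, -0.0, 0.779]
contact_force: [-0.4, 0.0, -0.1]
finger_gap: 0.0912
grasp_force: 0.0
tool shift mm [ 19.2  -6.  104.6] rot [-3.141 -0.     0.779] q [ 0.59  0.51 -0.78  1.49  0.37  1.28 -1.01] F [-0.4  0.  -0.1] t 2.9
```

```bash
python3 -m jog '[{"claw":91,"x":19,"y":-6,"z":0,"yaw":0},{"claw":91,"x":0,"y":0,"z":40,"yaw":0},{"claw":70,"x":0,"y":0,"z":40,"yaw":0},{"claw":55,"x":0,"y":0,"z":25,"yaw":0},{"claw":55,"x":0,"y":0,"z":0,"yaw":0},{"claw":55,"x":0,"y":0,"z":0,"yaw":0},{"claw":55,"x":0,"y":0,"z":0,"yaw":0}]' 5
python3 d.py .6485,-.0451,.199
python3 -c "
from h import *
c=robot.capture('side');cv2.imwrite('pics/a.png',cv2.resize(c['frame'][140:340,120:360],(720,600),interpolation=2))
c=robot.capture('top');cv2.imwrite('pics/b.png',cv2.resize(c['frame'][100:240,250:410],(640,560),interpolation=2))"
```

```text
time_s: 3.6
ee_pos: [0.6498, -0.045, 0.201]
eef_rot: [3.139, -0.002, 0.777]
contact_force: [0.0, 0.5, 0.1]
finger_gap: 0.0571
grasp_force: 0.0
tool shift mm [-1.  -0.8  2. ] rot [ 3.139e+00 -2.000e-03  7.770e-01] q [ 0.53  0.62 -0.73  1.58  0.45  1.11 -1.1 ] F [0.  0.5 0.1] t 3.6
```

View pics/a.png

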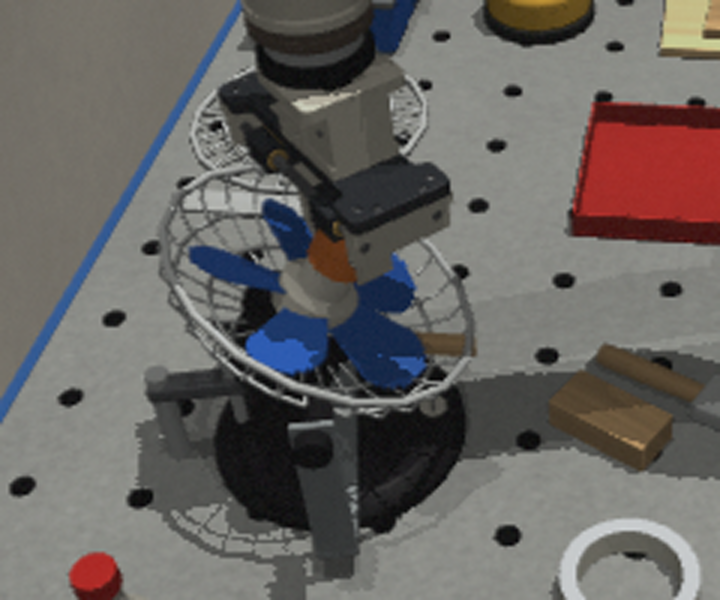

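The gripper is upright over the cap (about 335,255), with a finger on either side and clear of the blades. I'll close it gently.

```bash
python3 -m jog '[{"claw":40,"x":-1,"y":-1,"z":2,"yaw":0},{"claw":30,"x":0,"y":0,"z":0,"yaw":0},{"claw":30,"x":0,"y":0,"z":0,"yaw":0},{"claw":30,"x":0,"y":0,"z":0,"yaw":0}]' 8;python3 d.py .6485,-.0451,.199
```

```text
time_s: 4.1
ee_pos: [0.6474, -0.0459, 0.1974]
eef_rot: [3.14, -0.0, 0.777]
contact_force: [1.0, -2.6, 3.2]
finger_gap: 0.0465
grasp_force: 7.9
tool shift mm [ 1.3  0.2 -1.6] rot [ 3.14  -0.     0.777] q [ 0.53  0.62 -0.73  1.59  0.45  1.11 -1.1 ] F [ 1.  -2.6  3.2] t 4.1
```

```bash
python3 -m jog '[{"claw":30,"x":0,"y":0,"z":0,"yaw":0},{"claw":30,"x":-0.2,"y":0.1,"z":-0.3,"yaw":0.1},{"claw":30,"x":-0.2,"y":0.1,"z":-0.3,"yaw":0.1},{"claw":30,"x":-0.2,"y":0,"z":-0.3,"yaw":0.1},{"claw":30,"x":0,"y":0,"z":0,"yaw":0}]' 25
python3 -m jog '[{"claw":30,"x":-0.2,"y":0,"z":-0.3,"yaw":0.1},{"claw":30,"x":-0.2,"y":0,"z":-0.3,"yaw":0.1},{"claw":30,"x":0,"y":0,"z":0,"yaw":0}]'; python3 -c "
from h import *
print(robot.state()['torque'])"
```

```text
time_s: 4.6
ee_pos: [0.6459, -0.0432, 0.1985]
eef_rot: [-3.139, 0.0, 0.477]
contact_force: [-4.1, 1.8, 6.7]
finger_gap: 0.0453
grasp_force: 24.2
time_s: 4.9
ee_pos: [0.645, -0.0419, 0.199]
eef_rot: [-3.138, 0.001, 0.279]
contact_force: [-5.7, 3.8, 8.0]
finger_gap: 0.0443
grasp_force: 24.4
[1.12801445 1.18240182 0.25439038]
```

```bash
python3 -m jog '[{"claw":30,"x":-0.4,"y":0,"z":-0.6,"yaw":0.1},{"claw":30,"x":-0.3,"y":0,"z":-0.5,"yaw":0.1},{"claw":30,"x":-0.3,"y":0,"z":-0.5,"yaw":0.1},{"claw":30,"x":0,"y":0,"z":0,"yaw":0}]' 
python3 -m jog '[{"claw":30,"x":-0.2,"y":-0.1,"z":-0.3,"yaw":0.1},{"claw":30,"x":-0.2,"y":-0.1,"z":-0.3,"yaw":0.1},{"claw":30,"x":-0.2,"y":-0.1,"z":-0.3,"yaw":0.1},{"claw":30,"x":0,"y":0,"z":0,"yaw":0}]'; python3 -c "
from h import *
print(robot.state()['torque'],robot.state()['joints'])"
```

```text
time_s: 5.3
ee_pos: [0.6441, -0.0398, 0.2002]
eef_rot: [-3.135, 0.002, -0.02]
contact_force: [-5.0, 7.6, 5.9]
finger_gap: 0.043
grasp_force: 25.0
time_s: 5.7
ee_pos: [0.6442, -0.0378, 0.2013]
eef_rot: [-3.134, 0.003, -0.319]
contact_force: [-3.1, 10.7, 4.6]
finger_gap: 0.0429
grasp_force: 25.0
[2.65735655 0.4652168  0.21246856] [ 0.37588881  0.54799124 -0.49660255  1.59997807  0.27812655  1.06597888
 -2.08402248]
```

```bash
python3 -m jog '[{"claw":60,"x":0,"y":0,"z":0,"yaw":0},{"claw":60,"x":0,"y":0,"z":0,"yaw":0},{"claw":60,"x":0,"y":0,"z":0,"yaw":0}]';python3 d.py .6485,-.0451,.199; python3 f.py
python3 -c "
from h import *
c=robot.capture('side');cv2.imwrite('pics/c.png',cv2.resize(c['frame'][180:280,180:300],(720,600),interpolation=2))"
```

```text
time_s: 6.0
ee_pos: [0.6444, -0.0465, 0.2002]
eef_rot: [3.141, 0.001, -0.323]
contact_force: [-0.6, 0.7, -0.1]
finger_gap: 0.0588
grasp_force: 0.2
tool shift mm [ 3.5 -2.6  1.2] rot [ 3.141e+00  1.000e-03 -3.230e-01] q [ 0.38  0.55 -0.49  1.6   0.29  1.07 -2.08] F [-0.6  0.7 -0.1] t 6.0
side 30 cap underside [ 0.6595 -0.0394  0.1798] mid [ 0.6515 -0.0415  0.1941] rms 0.0010424303472168276
white collar Nonef.py:13: RuntimeWarning: Mean of empty slice.
  u=least_squares(lambda o:(lambda w:prof(np.linalg.norm(w-np.outer(w@A,A),axis=1),w@A))(q-o),q.mean(0)-.02*A,loss="soft_l1",f_scale=.002)
  ret = um.true_divide(
Traceback (most recent call last):
  File "f.py", line 13, in <module>
    u=least_squares(lambda o:(lambda w:prof(np.linalg.norm(w-np.outer(w@A,A),axis=1),w@A))(q-o),q.mean(0)-.02*A,loss="soft_l1",f_scale=.002)
ValueError: Initial guess is outside of provided bounds
```

View pics/c.png

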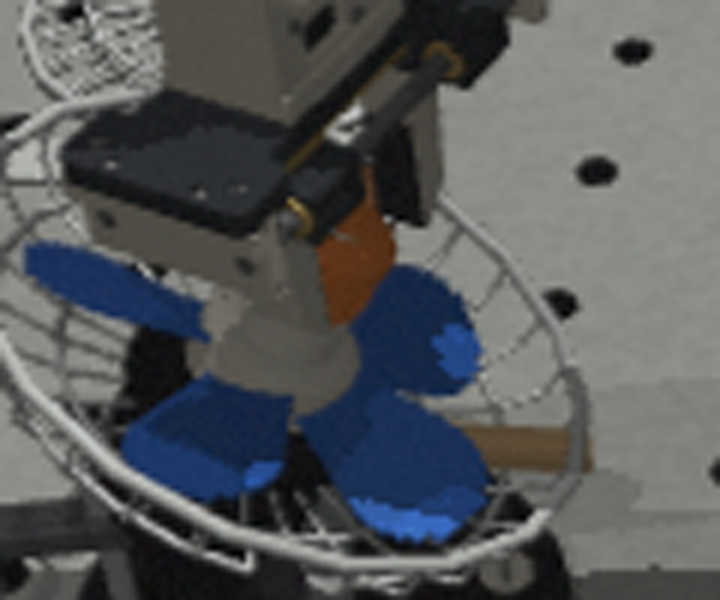

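```bash
python3 -m jog '[{"claw":60,"x":4,"y":-6,"z":-2,"yaw":0},{"claw":60,"x":0,"y":0,"z":0,"yaw":-0.15},{"claw":60,"x":0,"y":0,"z":0,"yaw":-0.15},{"claw":60,"x":0,"y":0,"z":0,"yaw":-0.15},{"claw":60,"x":0,"y":0,"z":0,"yaw":-0.15},{"claw":60,"x":0,"y":0,"z":0,"yaw":-0.15},{"claw":60,"x":0,"y":0,"z":0,"yaw":-0.15},{"claw":60,"x":0,"y":0,"z":0,"yaw":-0.15},{"claw":60,"x":0,"y":0,"z":0,"yaw":-0.1},{"claw":60,"x":0,"y":0,"z":0,"yaw":0}]';python3 d.py .650,-.042,.2025
python3 -c "
from h import *
c=robot.capture('side');a=cv2.imread('pics/a.png');b=cv2.resize(c['frame'][140:340,120:360],(720,600),interpolation=2)
cv2.imwrite('pics/e.png',cv2.resize(np.hstack([a[150:350,220:440],b[150:350,220:440]]),(800,364)))"
```

```text
time_s: 7.15
ee_pos: [0.6508, -0.0416, 0.2027]
eef_rot: [-3.141, -0.0, 0.828]
contact_force: [-0.2, 0.3, 0.3]
finger_gap: 0.06
grasp_force: 0.0
tool shift mm [-0.8 -0.3  0.2] rot [-3.141 -0.     0.828] q [ 0.53  0.62 -0.74  1.58  0.45  1.12 -1.06] F [-0.2  0.3  0.3] t 7.15
```

View pics/e.png

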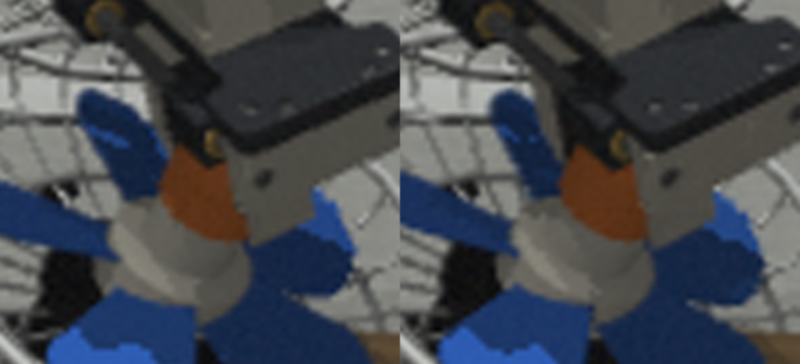

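```bash
python3 -m jog '[{"claw":30,"x":0,"y":0,"z":0,"yaw":0},{"claw":30,"x":0,"y":0,"z":0,"yaw":0},{"claw":30,"x":0,"y":0,"z":0,"yaw":0},{"claw":30,"x":-0.2,"y":0.1,"z":-0.3,"yaw":0.1},{"claw":30,"x":-0.2,"y":0.1,"z":-0.3,"yaw":0.1},{"claw":30,"x":-0.2,"y":0,"z":-0.3,"yaw":0.1},{"claw":30,"x":0,"y":0,"z":0,"yaw":0}]' 40
python3 -m jog '[{"claw":30,"x":-0.2,"y":0,"z":-0.3,"yaw":0.1},{"claw":30,"x":-0.2,"y":0,"z":-0.3,"yaw":0.1},{"claw":30,"x":-0.2,"y":0,"z":-0.3,"yaw":0.1},{"claw":30,"x":0,"y":0,"z":0,"yaw":0}]'; python3 -c "
from h import *
print(robot.state()['torque'])"
```

```text
time_s: 7.9
ee_pos: [0.6502, -0.041, 0.2043]
eef_rot: [3.142, -0.001, 0.527]
contact_force: [-0.6, 1.4, 2.7]
finger_gap: 0.0458
grasp_force: 40.0
time_s: 8.3
ee_pos: [0.6495, -0.0389, 0.2061]
eef_rot: [-3.139, -0.001, 0.23]
contact_force: [-3.2, 4.4, 8.6]
finger_gap: 0.046
grasp_force: 40.0
[1.08655984 0.75985302 0.25588319]
```

```bash
python3 -m jog '[{"claw":30,"x":-0.5,"y":-0.5,"z":-1,"yaw":0.1},{"claw":30,"x":-0.4,"y":-0.3,"z":-0.5,"yaw":0.1},{"claw":30,"x":-0.3,"y":-0.3,"z":-0.5,"yaw":0.1},{"claw":30,"x":-0.3,"y":-0.3,"z":-0.3,"yaw":0.1},{"claw":30,"x":-0.2,"y":-0.2,"z":-0.3,"yaw":0.1},{"claw":30,"x":0,"y":0,"z":0,"yaw":0}]' 
python3 -c "
from h import *
print(robot.state()['torque'])"
python3 -m jog '[{"claw":91,"x":0,"y":0,"z":0,"yaw":0},{"claw":91,"x":0,"y":0,"z":0,"yaw":0},{"claw":91,"x":0,"y":0,"z":-45,"yaw":0},{"claw":91,"x":0,"y":0,"z":-45,"yaw":0},{"claw":91,"x":-50,"y":0,"z":0,"yaw":0},{"claw":91,"x":-50,"y":0,"z":0,"yaw":0},{"claw":91,"x":-50,"y":0,"z":0,"yaw":0},{"claw":91,"x":-50,"y":0,"z":0,"yaw":0},{"claw":91,"x":0,"y":0,"z":0,"yaw":0}]'; python3 f.py
python3 -c "
from h import *
a=cv2.imread('pics/side0.png')[190:250,200:280]
c=robot.capture('side');b=c['frame'][190:250,200:280];cv2.imwrite('pics/side2.png',c['frame'])
t=robot.capture('top')['frame'];t0=cv2.imread('pics/top0.png')
f=lambda z:cv2.resize(z,(400,300),interpolation=2)
cv2.imwrite('pics/g.png',np.vstack([np.hstack([f(a),f(b)]),np.hstack([f(t0[150:195,298:358]),f(t[150:195,298:358])])]))"
```

```text
time_s: 8.9
ee_pos: [0.6492, -0.0364, 0.2092]
eef_rot: [-3.137, -0.003, -0.269]
contact_force: [-0.3, 5.4, 8.5]
finger_gap: 0.0451
grasp_force: 40.0
[1.43629479 0.07604253 0.15337296]
time_s: 9.8
ee_pos: [0.4475, 0.0137, 0.2953]
eef_rot: [3.136, 0.006, -0.269]
contact_force: [1.0, -0.2, 0.6]
finger_gap: 0.0908
grasp_force: 0.0
side 202 cap underside [ 0.6561 -0.0366  0.1895] mid [ 0.6481 -0.0387  0.2038] rms 0.0019549381745460875
white collar [ 0.6795 -0.0251  0.1715]
top 70 cap underside [ 0.6586 -0.0351  0.1897] mid [ 0.6507 -0.0372  0.204 ] rms 0.0017265244473085237
white collar [ 0.6828 -0.0289  0.1729]
both [ 0.6573 -0.0361  0.19  ] mid [ 0.6494 -0.0382  0.2043] A [-0.483  -0.1294  0.866 ]
```

View pics/g.png

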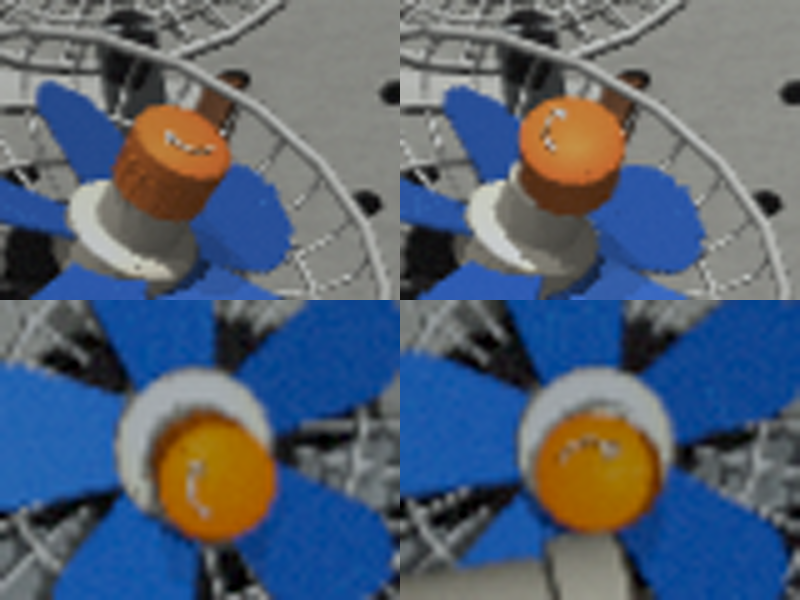

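The left panels show the cap before and the right panels after. The arrow has turned from about west to about north, so at least 100° clockwise. The cap has risen and is leaning loosely on the thread. I'll fit its axis freely.

```bash
cat > f2.py <<'E'
from f import *
Q=[]
for n in("side","top"):
    c=robot.capture(n);P=cloud(c);M=masks(c)["orange"]
    Q.append(P[M&(abs(P[...,0]-.65)<.05)&(abs(P[...,1]+.04)<.05)&(P[...,2]>.17)])
q=np.vstack(Q)
def g(p):
    a=np.array([p[3],p[4],1]);a/=np.linalg.norm(a);w=q-p[:3];return prof(np.linalg.norm(w-np.outer(w@a,a),axis=1),w@a)
u=least_squares(g,[.658,-.036,.19,-.4,-.1],loss="soft_l1",f_scale=.002)
a=np.array([*u.x[3:],1]);a/=np.linalg.norm(a)
print(len(q),"under",u.x[:3],"axis",a,"head",u.x[:3]+.023*a,"rms",np.sqrt((u.fun**2).mean()),"angle to A",np.degrees(np.arccos(a@A)))
E
python3 f2.py; python3 d.py .65,-.038,.295
```

```text
272 under [ 0.6544 -0.0406  0.1871] axis [-0.2669  0.1156  0.9568] head [ 0.6482 -0.0379  0.2091] rms 0.0015832225408742477 angle to A 19.520082723336436
tool shift mm [200.   -3.5   2.2] rot [-3.141 -0.    -0.273] q [ 0.49  0.1  -0.61  1.94  0.06  1.12 -1.99] F [0.9 0.7 0.2] t 10.1
```

```bash
python3 -m jog '[{"claw":75,"x":50,"y":-1,"z":0,"yaw":0},{"claw":75,"x":50,"y":-1,"z":0,"yaw":0},{"claw":75,"x":49,"y":-1,"z":0,"yaw":0},{"claw":75,"x":49,"y":-1,"z":0,"yaw":0},{"claw":75,"x":0,"y":0,"z":0,"yaw":-0.15},{"claw":75,"x":0,"y":0,"z":0,"yaw":-0.15},{"claw":75,"x":0,"y":0,"z":0,"yaw":-0.15},{"claw":75,"x":0,"y":0,"z":0,"yaw":-0.15},{"claw":75,"x":0,"y":0,"z":0,"yaw":-0.15},{"claw":75,"x":0,"y":0,"z":0,"yaw":-0.15},{"claw":75,"x":0,"y":0,"z":0,"yaw":0}]'; python3 d.py .648,-.038,.207
```

```text
time_s: 11.2
ee_pos: [0.6476, -0.0369, 0.2958]
eef_rot: [-3.14, 0.0, 0.628]
contact_force: [-0.3, -0.1, -0.3]
finger_gap: 0.0751
grasp_force: 0.0
tool shift mm [-0.3  1.3 88.8] rot [-3.14   0.     0.628] q [ 0.52  0.52 -0.73  1.49  0.35  1.27 -1.19] F [-0.3 -0.1 -0.3] t 11.2
```

```bash
python3 -m jog '[{"claw":75,"x":0,"y":1,"z":40,"yaw":0},{"claw":75,"x":0,"y":0,"z":40,"yaw":0},{"claw":30,"x":0,"y":0,"z":8,"yaw":0},{"claw":30,"x":0,"y":0,"z":0,"yaw":0},{"claw":30,"x":0,"y":0,"z":0,"yaw":0},{"claw":30,"x":0,"y":0,"z":0,"yaw":0},{"claw":30,"x":0,"y":0,"z":0,"yaw":0}]' 25
python3 -m jog '[{"claw":30,"x":-0.2,"y":0,"z":-0.5,"yaw":0.1},{"claw":30,"x":-0.2,"y":0,"z":-0.5,"yaw":0.1},{"claw":30,"x":-0.2,"y":0,"z":-0.5,"yaw":0.1},{"claw":30,"x":-0.2,"y":0,"z":-0.5,"yaw":0.1},{"claw":30,"x":0,"y":0,"z":0,"yaw":0}]'; python3 d.py .648,-.038,.207
```

```text
time_s: 11.9
ee_pos: [0.6497, -0.0378, 0.2114]
eef_rot: [3.138, -0.004, 0.627]
contact_force: [3.7, -2.0, 0.1]
finger_gap: 0.0468
grasp_force: 25.0
time_s: 12.4
ee_pos: [0.6501, -0.0359, 0.2136]
eef_rot: [3.141, -0.008, 0.226]
contact_force: [7.9, 0.6, -0.9]
finger_gap: 0.046
grasp_force: 23.3
tool shift mm [-2.6  1.6  6.6] rot [ 3.141 -0.008  0.226] q [ 0.45  0.57 -0.61  1.58  0.35  1.1  -1.6 ] F [ 7.9  0.6 -0.9] t 12.4
```

```bash
python3 -m jog '[{"claw":30,"x":0.5,"y":0,"z":-0.5,"yaw":0.1},{"claw":30,"x":0.5,"y":0,"z":-0.5,"yaw":0.1},{"claw":30,"x":0.5,"y":0,"z":-0.5,"yaw":0.1},{"claw":30,"x":0.5,"y":0,"z":-0.5,"yaw":0.1},{"claw":30,"x":0,"y":0,"z":0,"yaw":0}]'; python3 d.py .648,-.038,.207
python3 -m jog '[{"claw":30,"x":-0.5,"y":0.2,"z":-1.2,"yaw":0},{"claw":30,"x":-0.5,"y":0.2,"z":-1.2,"yaw":0},{"claw":30,"x":0,"y":0,"z":0,"yaw":0}]'
```

```text
time_s: 12.9
ee_pos: [0.651, -0.0341, 0.2162]
eef_rot: [-3.138, -0.006, -0.171]
contact_force: [1.7, 3.8, 7.4]
finger_gap: 0.0447
grasp_force: 24.1
tool shift mm [-2.4  4.3  9.2] rot [-3.138 -0.006 -0.171] q [ 0.39  0.55 -0.53  1.57  0.3   1.1  -1.95] F [1.7 3.8 7.4] t 12.9
time_s: 13.2
ee_pos: [0.6501, -0.0353, 0.2172]
eef_rot: [-3.138, -0.006, -0.168]
contact_force: [6.0, 3.5, -1.7]
finger_gap: 0.0442
grasp_force: 24.0
```

```bash
python3 -m jog '[{"claw":30,"x":-0.8,"y":0.3,"z":-1.7,"yaw":0},{"claw":30,"x":-0.8,"y":0.3,"z":-1.7,"yaw":0},{"claw":30,"x":-0.8,"y":0.3,"z":-1.7,"yaw":0},{"claw":30,"x":0,"y":0,"z":0,"yaw":0}]'; python3 d.py .648,-.038,.207; python3 f2.py
```

```text
time_s: 13.6
ee_pos: [0.6475, -0.0368, 0.2202]
eef_rot: [-3.138, -0.005, -0.169]
contact_force: [11.3, 2.0, -10.0]
finger_gap: 0.0432
grasp_force: 24.8
tool shift mm [ 0.6  1.1 13.2] rot [-3.138 -0.005 -0.169] q [ 0.39  0.54 -0.53  1.58  0.29  1.1  -1.95] F [ 11.3   2.  -10. ] t 13.6
55 under [ 0.6567 -0.0401  0.1906] axis [-0.3204  0.1806  0.9299] head [ 0.6494 -0.036   0.212 ] rms 0.0012553750133715272 angle to A 20.496932657546886
```

```bash
python3 -m jog '[{"claw":30,"x":1,"y":-0.5,"z":3,"yaw":0},{"claw":65,"x":1,"y":-0.5,"z":3,"yaw":0},{"claw":65,"x":0,"y":0,"z":0,"yaw":0},{"claw":65,"x":0,"y":0,"z":0,"yaw":0}]'; python3 d.py .6490,-.037,.210; python3 f2.py
```

```text
time_s: 14.1
ee_pos: [0.6464, -0.0377, 0.214]
eef_rot: [3.141, 0.002, -0.172]
contact_force: [-0.3, 0.3, 0.4]
finger_gap: 0.0625
grasp_force: 0.0
tool shift mm [ 2.4 -1.1  4. ] rot [ 3.141e+00  2.000e-03 -1.720e-01] q [ 0.39  0.54 -0.53  1.58  0.3   1.1  -1.95] F [-0.3  0.3  0.4] t 14.1
51 under [ 0.6573 -0.0446  0.1868] axis [-0.4968 -0.0648  0.8654] head [ 0.6459 -0.0461  0.2067] rms 0.001579367646896181 angle to A 3.789521225905697
```

```bash
python3 -m jog '[{"claw":65,"x":2,"y":1,"z":3,"yaw":-0.15},{"claw":65,"x":0,"y":0,"z":0,"yaw":-0.15},{"claw":65,"x":0,"y":0,"z":0,"yaw":-0.15},{"claw":65,"x":0,"y":0,"z":0,"yaw":-0.15},{"claw":65,"x":0,"y":0,"z":0,"yaw":-0.15},{"claw":65,"x":0,"y":0,"z":0,"yaw":-0.15},{"claw":65,"x":0,"y":0,"z":0,"yaw":-0.05},{"claw":30,"x":0,"y":0,"z":0,"yaw":0},{"claw":30,"x":0,"y":0,"z":0,"yaw":0},{"claw":30,"x":0,"y":0,"z":0,"yaw":0},{"claw":30,"x":0,"y":0,"z":0,"yaw":0}]' 40; python3 d.py .6490,-.037,.210
python3 -m jog '[{"claw":30,"x":-0.2,"y":0,"z":-0.4,"yaw":0.1},{"claw":30,"x":-0.2,"y":0,"z":-0.4,"yaw":0.1},{"claw":30,"x":-0.2,"y":0,"z":-0.4,"yaw":0.1},{"claw":30,"x":-0.2,"y":0,"z":-0.4,"yaw":0.1},{"claw":30,"x":-0.2,"y":0,"z":-0.4,"yaw":0.1},{"claw":30,"x":0,"y":0,"z":0,"yaw":0}]'; python3 d.py .648,-.038,.207
```

```text
time_s: 15.3
ee_pos: [0.6504, -0.0403, 0.2121]
eef_rot: [3.138, -0.001, 0.776]
contact_force: [3.7, -2.9, -0.4]
finger_gap: 0.0445
grasp_force: 38.1
tool shift mm [ 1.3 -3.4  2.1] rot [ 3.138e+00 -1.000e-03  7.760e-01] q [ 0.52  0.6  -0.73  1.57  0.43  1.13 -1.1 ] F [ 3.7 -2.9 -0.4] t 15.3
time_s: 15.9
ee_pos: [0.6493, -0.0388, 0.2146]
eef_rot: [3.141, -0.002, 0.277]
contact_force: [3.0, -1.3, 1.3]
finger_gap: 0.0441
grasp_force: 38.3
tool shift mm [-1.  -1.2  7.6] rot [ 3.141e+00 -2.000e-03  2.770e-01] q [ 0.45  0.57 -0.62  1.57  0.36  1.11 -1.55] F [ 3.  -1.3  1.3] t 15.9
```

```bash
python3 -m jog '[{"claw":30,"x":0,"y":0,"z":-0.4,"yaw":0.1},{"claw":30,"x":0,"y":0,"z":-0.4,"yaw":0.1},{"claw":30,"x":0,"y":0,"z":-0.4,"yaw":0.1},{"claw":30,"x":0,"y":0,"z":-0.4,"yaw":0.1},{"claw":30,"x":0,"y":0,"z":-0.4,"yaw":0.1},{"claw":30,"x":0,"y":0,"z":0,"yaw":0}]'; python3 d.py .648,-.038,.207
python3 -m jog '[{"claw":30,"x":-1,"y":0.3,"z":-1.7,"yaw":0},{"claw":30,"x":-1,"y":0.3,"z":-1.7,"yaw":0},{"claw":30,"x":-1,"y":0.3,"z":-1.7,"yaw":0},{"claw":30,"x":0,"y":0,"z":0,"yaw":0}]'
```

```text
time_s: 16.5
ee_pos: [0.6497, -0.0371, 0.2165]
eef_rot: [-3.139, -0.003, -0.221]
contact_force: [3.7, 2.3, 1.4]
finger_gap: 0.0438
grasp_force: 38.1
tool shift mm [-1.5  1.3  9.5] rot [-3.139e+00 -3.000e-03 -2.210e-01] q [ 0.38  0.54 -0.52  1.58  0.29  1.1  -1.99] F [3.7 2.3 1.4] t 16.5
time_s: 16.9
ee_pos: [0.6443, -0.0395, 0.2204]
eef_rot: [3.141, 0.002, -0.221]
contact_force: [-0.7, 0.5, -0.4]
finger_gap: 0.0443
grasp_force: 38.3
```

```bash
python3 -m jog '[{"claw":30,"x":-2.2,"y":1.2,"z":-4.3,"yaw":0},{"claw":30,"x":-2.2,"y":1.2,"z":-4.3,"yaw":0},{"claw":30,"x":-2.2,"y":1.2,"z":-4.3,"yaw":0},{"claw":30,"x":0,"y":0,"z":0,"yaw":0}]'
python3 -m jog '[{"claw":30,"x":-4.4,"y":2.3,"z":-8.7,"yaw":0},{"claw":30,"x":-4.4,"y":2.3,"z":-8.7,"yaw":0},{"claw":30,"x":-9,"y":4,"z":-17,"yaw":0},{"claw":30,"x":-9,"y":4,"z":-17,"yaw":0},{"claw":30,"x":0,"y":0,"z":-20,"yaw":0},{"claw":30,"x":0,"y":0,"z":0,"yaw":0}]'; python3 -c "
from h import *
c=robot.capture('side');cv2.imwrite('pics/k.png',cv2.resize(c['frame'][120:320,140:380],(720,600),interpolation=2))"; python3 d.py .458,-.40,.3
```

```text
time_s: 17.3
ee_pos: [0.6381, -0.0419, 0.2347]
eef_rot: [3.141, -0.001, -0.222]
contact_force: [0.6, 0.1, 0.6]
finger_gap: 0.044
grasp_force: 38.2
time_s: 17.9
ee_pos: [0.6105, -0.0479, 0.309]
eef_rot: [-3.141, -0.006, -0.222]
contact_force: [-0.3, -0.5, -0.6]
finger_gap: 0.0443
grasp_force: 38.2
tool shift mm [-70.5 376.9   6.9] rot [-3.141 -0.004 -0.222] q [ 0.45  0.39 -0.55  1.58  0.22  1.23 -1.93] F [ 0.5  0.3 -1.3] t 17.95
```

View pics/k.png

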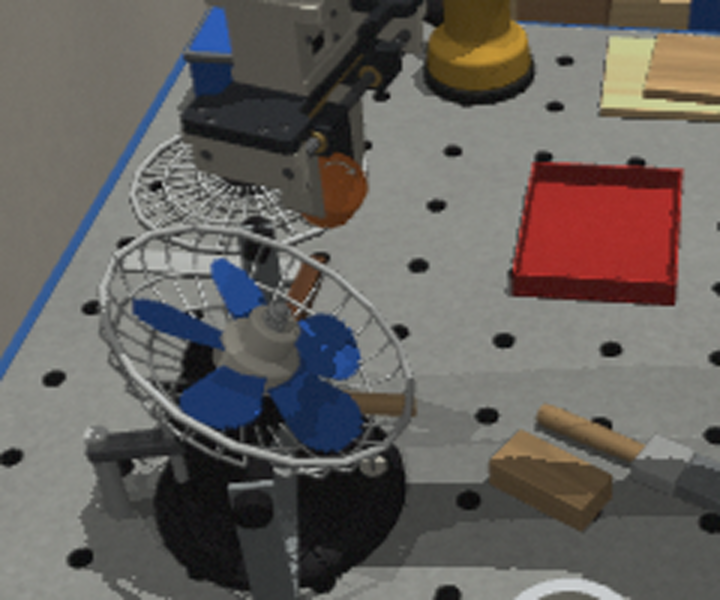

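The cap hangs in the gripper at (338,190) and the bare stub shows at (280,315). I'll take the cap to the larger dish.

```bash
python3 -m jog '[{"claw":30,"x":-9,"y":47,"z":0,"yaw":0},{"claw":30,"x":-9,"y":47,"z":0,"yaw":0},{"claw":30,"x":-9,"y":47,"z":0,"yaw":0},{"claw":30,"x":-9,"y":47,"z":0,"yaw":0},{"claw":30,"x":-9,"y":47,"z":0,"yaw":0},{"claw":30,"x":-9,"y":47,"z":0,"yaw":0},{"claw":30,"x":-9,"y":47,"z":0,"yaw":0},{"claw":30,"x":-7,"y":47,"z":0,"yaw":0},{"claw":30,"x":0,"y":0,"z":45,"yaw":0},{"claw":30,"x":0,"y":0,"z":45,"yaw":0},{"claw":30,"x":0,"y":0,"z":45,"yaw":0},{"claw":30,"x":0,"y":0,"z":45,"yaw":0}]'
python3 d.py .46,-.40,.05
```

```text
time_s: 19.15
ee_pos: [0.4571, -0.3988, 0.1226]
eef_rot: [-3.141, 0.001, -0.222]
contact_force: [1.3, -1.1, -0.2]
finger_gap: 0.0441
grasp_force: 38.2
tool shift mm [ 3.1  0.6 72.6] rot [-3.141e+00  1.000e-03 -2.220e-01] q [ 0.94  0.56 -0.36  1.76  0.25  0.87 -1.32] F [ 1.3 -1.1 -0.2] t 19.15
```

```bash
python3 -m jog '[{"claw":30,"x":3,"y":0,"z":40,"yaw":0},{"claw":30,"x":0,"y":0,"z":25,"yaw":0},{"claw":30,"x":0,"y":0,"z":10,"yaw":0},{"claw":30,"x":0,"y":0,"z":0,"yaw":0}]'
python3 -m jog '[{"claw":65,"x":0,"y":0,"z":0,"yaw":0},{"claw":65,"x":0,"y":0,"z":0,"yaw":0},{"claw":65,"x":0,"y":0,"z":0,"yaw":0},{"claw":65,"x":0,"y":0,"z":-10,"yaw":0},{"claw":65,"x":0,"y":0,"z":-40,"yaw":0},{"claw":80,"x":0,"y":0,"z":-50,"yaw":0},{"claw":80,"x":0,"y":0,"z":-50,"yaw":0},{"claw":80,"x":0,"y":0,"z":-50,"yaw":0},{"claw":80,"x":0,"y":0,"z":-45,"yaw":0},{"claw":80,"x":-50,"y":0,"z":0,"yaw":0},{"claw":80,"x":-40,"y":0,"z":0,"yaw":0},{"claw":80,"x":0,"y":0,"z":0,"yaw":0}]' 10
python3 - <<'E'
from m import *
c=robot.capture("side");P=cloud(c);M=masks(c)
q=P[M["orange"]&(abs(P[...,0]-.46)<.1)&(abs(P[...,1]+.4)<.12)];print("cap in dish",len(q),q.mean(0),q.min(0),q.max(0))
cols=[]
for n in("side","top"):
    if n=="top": c=robot.capture(n);P=cloud(c);M=masks(c)
    m,a,p=plane(P[M["blue"]&(abs(P[...,0]-.67)<.12)&(abs(P[...,1]+.03)<.12)&(P[...,2]>.08)]);print(n,"blade",m,a)
    h=cv2.cvtColor(c["frame"],cv2.COLOR_BGR2HSV)
    A=np.array([-.483,-.1294,.866]);o=np.array([.6596,-.0411,.181]);w=P-o;z=w@A;r=np.linalg.norm(w-z[...,None]*A,axis=-1)
    k=(r<.026)&(z>-.016)&(z<.008)&(P[...,2]>.1);q=P[k];cols.append(q);print("collar",len(q),q.mean(0))
    k=(r<.016)&(z>.008)&(z<.025);print("stub",k.sum(),P[k].mean(0))
    from scipy.optimize import least_squares
    s=q[(abs(((q-o)@A)+.008)<.006)]
    f=lambda t:(lambda w:np.linalg.norm(w-np.outer(w@A,A),axis=1)-.019)(s-o-t[0]*np.array([0,1,0])-t[1]*np.array([1,0,0]))
    u=least_squares(f,[0,0],loss="soft_l1",f_scale=.002);print("axis offset y,x mm",u.x*1e3,len(s))
E
```

```text
time_s: 19.55
ee_pos: [0.4596, -0.3987, 0.0481]
eef_rot: [-3.14, 0.003, -0.222]
contact_force: [0.2, 0.2, -0.3]
finger_gap: 0.0437
grasp_force: 38.2
time_s: 20.75
ee_pos: [0.3676, -0.3799, 0.2963]
eef_rot: [3.139, 0.003, -0.227]
contact_force: [0.6, -0.5, -0.5]
finger_gap: 0.0803
grasp_force: 0.0
cap in dish 112 [ 0.468  -0.4024  0.0321] [ 0.4478 -0.4648  0.0038] [ 0.49   -0.3845  0.0401]
side blade [ 0.6632 -0.028   0.1467] [-0.5089 -0.1267  0.8514]
collar 213 [ 0.66   -0.0329  0.1784]
stub 36 [ 0.6533 -0.0398  0.1929]
axis offset y,x mm [-1.8257 -0.8571] 96
top blade [ 0.6759 -0.0325  0.1536] [-0.5048 -0.1358  0.8525]
collar 157 [ 0.6627 -0.039   0.1809]
stub 34 [ 0.6554 -0.0414  0.1945]
axis offset y,x mm [-2.2533  1.7469] 63
```

```bash
python3 -m jog '[{"claw":65,"x":21,"y":-39,"z":0,"yaw":0},{"claw":65,"x":21,"y":-39,"z":0,"yaw":0},{"claw":65,"x":21,"y":-39,"z":0,"yaw":0},{"claw":65,"x":21,"y":-39,"z":0,"yaw":0},{"claw":65,"x":21,"y":-39,"z":0,"yaw":0},{"claw":65,"x":21,"y":-39,"z":0,"yaw":0},{"claw":65,"x":21,"y":-39,"z":0,"yaw":0},{"claw":65,"x":21,"y":-39,"z":0,"yaw":0},{"claw":65,"x":21,"y":-39,"z":0,"yaw":0},{"claw":65,"x":19,"y":-42,"z":0,"yaw":0}]' 8
python3 -m jog '[{"claw":60,"x":0,"y":0,"z":0,"yaw":-0.12},{"claw":60,"x":0,"y":0,"z":0,"yaw":-0.12},{"claw":60,"x":0,"y":0,"z":0,"yaw":-0.12},{"claw":60,"x":0,"y":0,"z":0,"yaw":-0.12},{"claw":60,"x":0,"y":0,"z":0,"yaw":0}]'; python3 d.py .659,-.0425,.184
```

```text
time_s: 21.85
ee_pos: [0.6648, -0.0406, 0.2953]
eef_rot: [-3.141, -0.001, -0.222]
contact_force: [0.8, -0.7, 0.5]
finger_gap: 0.0651
grasp_force: 0.0
time_s: 22.35
ee_pos: [0.6635, -0.0414, 0.2951]
eef_rot: [-3.14, -0.001, 0.26]
contact_force: [1.5, 0.0, 0.4]
finger_gap: 0.06
grasp_force: 0.0
tool shift mm [-4.700e+00  1.000e-01  1.111e+02] rot [-3.14e+00 -1.00e-03  2.60e-01] q [ 0.47  0.53 -0.66  1.45  0.33  1.28 -1.53] F [1.5 0.  0.4] t 22.35
```

```bash
python3 -m jog '[{"claw":60,"x":-5,"y":0,"z":40,"yaw":0},{"claw":60,"x":0,"y":0,"z":40,"yaw":0},{"claw":60,"x":0,"y":0,"z":20,"yaw":0},{"claw":60,"x":0,"y":0,"z":11,"yaw":0},{"claw":60,"x":0,"y":0,"z":0,"yaw":0}]';python3 d.py .659,-.0425,.184
python3 -m jog '[{"claw":25,"x":0,"y":0,"z":0,"yaw":0},{"claw":25,"x":0,"y":0,"z":0,"yaw":0},{"claw":25,"x":0,"y":0,"z":0,"yaw":0},{"claw":25,"x":0,"y":0,"z":0,"yaw":0},{"claw":25,"x":0,"y":0,"z":0,"yaw":0}]'
```

```text
time_s: 22.85
ee_pos: [0.6573, -0.0434, 0.1827]
eef_rot: [-3.14, 0.002, 0.256]
contact_force: [0.0, 0.4, 0.2]
finger_gap: 0.0602
grasp_force: 0.0
tool shift mm [ 1.8 -0.4 -1.3] rot [-3.14e+00  2.00e-03  2.56e-01] q [ 0.45  0.62 -0.62  1.57  0.39  1.08 -1.58] F [0.  0.4 0.2] t 22.85
time_s: 23.35
ee_pos: [0.658, -0.0426, 0.1853]
eef_rot: [-3.141, -0.001, 0.259]
contact_force: [-3.2, 2.1, 5.6]
finger_gap: 0.0377
grasp_force: 8.0
```

```bash
python3 -m jog '[{"claw":25,"x":0,"y":0,"z":0,"yaw":0},{"claw":25,"x":-1.5,"y":0,"z":-2.6,"yaw":0},{"claw":25,"x":-1.5,"y":0,"z":-2.6,"yaw":0},{"claw":25,"x":-2.5,"y":0,"z":-4.3,"yaw":0},{"claw":25,"x":0,"y":0,"z":0,"yaw":0}]' 25
python3 -m jog '[{"claw":25,"x":-2.5,"y":0,"z":-4.3,"yaw":0},{"claw":25,"x":-2.5,"y":0,"z":-4.3,"yaw":0},{"claw":25,"x":-2.5,"y":0,"z":-4.3,"yaw":0},{"claw":25,"x":0,"y":0,"z":0,"yaw":0}]'
```

```text
time_s: 23.85
ee_pos: [0.6528, -0.044, 0.1941]
eef_rot: [-3.141, -0.002, 0.259]
contact_force: [0.8, 5.2, 3.1]
finger_gap: 0.0374
grasp_force: 25.0
time_s: 24.25
ee_pos: [0.6453, -0.0463, 0.207]
eef_rot: [-3.141, -0.001, 0.258]
contact_force: [-0.1, 3.9, 3.1]
finger_gap: 0.0377
grasp_force: 25.0
```

```bash
python3 -m jog '[{"claw":25,"x":-3,"y":-1,"z":-5.2,"yaw":0},{"claw":25,"x":-3,"y":-1,"z":-5.2,"yaw":0},{"claw":25,"x":-3,"y":0,"z":-5.2,"yaw":0},{"claw":25,"x":-3,"y":0,"z":-5.2,"yaw":0},{"claw":25,"x":0,"y":0,"z":0,"yaw":0}]'
python3 -m jog '[{"claw":25,"x":-3,"y":0,"z":-5.2,"yaw":0},{"claw":25,"x":-3,"y":0,"z":-5.2,"yaw":0},{"claw":25,"x":-3,"y":0,"z":-5.2,"yaw":0},{"claw":25,"x":-4,"y":0,"z":-7,"yaw":0},{"claw":25,"x":-4,"y":0,"z":-7,"yaw":0},{"claw":25,"x":-4,"y":0,"z":-7,"yaw":0},{"claw":25,"x":0,"y":0,"z":0,"yaw":0}]'
python3 -c "
from h import *
c=robot.capture('side');cv2.imwrite('pics/r.png',cv2.resize(c['frame'][120:320,140:380],(720,600),interpolation=2))"
```

```text
time_s: 24.75
ee_pos: [0.6325, -0.0497, 0.2281]
eef_rot: [3.14, 0.001, 0.257]
contact_force: [0.1, -0.1, 1.1]
finger_gap: 0.0375
grasp_force: 25.0
time_s: 25.45
ee_pos: [0.6129, -0.0539, 0.2654]
eef_rot: [3.14, -0.002, 0.257]
contact_force: [1.6, -0.4, -0.6]
finger_gap: 0.0371
grasp_force: 25.0
```

View pics/r.png

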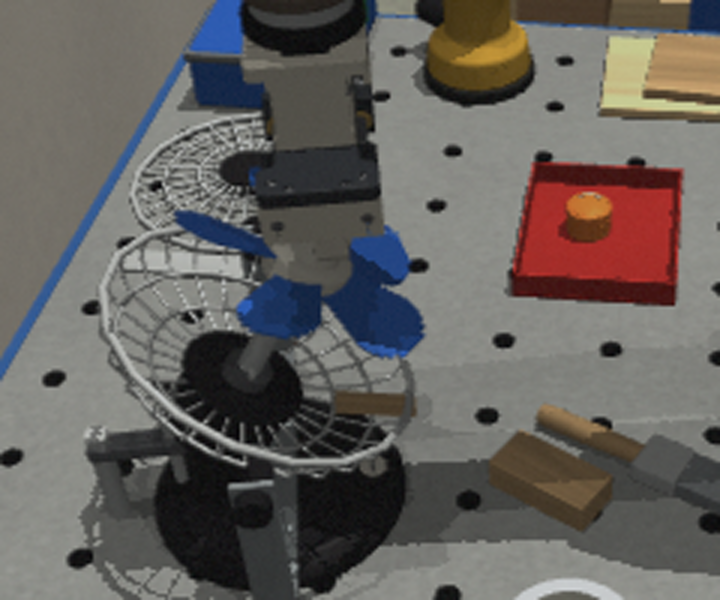

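The blade is clear: the shaft is bare at (265,355) and the rotor hangs tilted in the gripper. The cap sits in the dish at (588,215). Next I'll carry the rotor to the tray.

```bash
python3 -m jog '[{"claw":25,"x":-7,"y":0,"z":-12,"yaw":0},{"claw":25,"x":-7,"y":0,"z":-15,"yaw":0},{"claw":25,"x":0,"y":0,"z":-20,"yaw":0},{"claw":25,"x":-2,"y":-20,"z":0,"yaw":0},{"claw":25,"x":-2,"y":-35,"z":0,"yaw":0},{"claw":25,"x":-2,"y":-35,"z":0,"yaw":0},{"claw":25,"x":-2,"y":-35,"z":0,"yaw":0},{"claw":25,"x":-2,"y":-35,"z":0,"yaw":0},{"claw":25,"x":-2,"y":-35,"z":0,"yaw":0},{"claw":25,"x":-2,"y":-35,"z":0,"yaw":0},{"claw":25,"x":-2,"y":-35,"z":0,"yaw":0},{"claw":25,"x":-2,"y":-35,"z":0,"yaw":0}]'
python3 -m jog '[{"claw":25,"x":-2,"y":-35,"z":0,"yaw":0},{"claw":25,"x":-2,"y":-35,"z":0,"yaw":0},{"claw":25,"x":0,"y":-35,"z":0,"yaw":0},{"claw":25,"x":0,"y":-35,"z":0,"yaw":0},{"claw":25,"x":0,"y":-20,"z":0,"yaw":0},{"claw":25,"x":0,"y":0,"z":0,"yaw":0}]'; python3 d.py .456,.395,.15
python3 - <<'E'
from m import *
c=robot.capture("top");P=cloud(c);M=masks(c)
q=P[M["blue"]&(P[...,2]>.1)&(abs(P[...,1]-.4)<.2)];m,a,p=plane(q);print("rotor",m,a,np.degrees(np.arccos(a[2])),"zmin",np.percentile(q[:,2],2))
E
```

```text
time_s: 26.7
ee_pos: [0.5035, 0.2304, 0.3112]
eef_rot: [3.141, -0.0, 0.259]
contact_force: [0.5, -0.3, -1.0]
finger_gap: 0.0375
grasp_force: 25.0
time_s: 27.3
ee_pos: [0.4567, 0.3865, 0.3114]
eef_rot: [-3.139, 0.0, 0.265]
contact_force: [-0.6, 0.8, -1.6]
finger_gap: 0.0374
grasp_force: 25.0
tool shift mm [  1.7  -7.9 161.4] rot [-3.139  0.     0.265] q [-0.12  0.43 -0.84  1.6   0.33  1.26 -2.32] F [-0.6  0.8 -1.6] t 27.3
rotor [0.5289 0.3734 0.313 ] [ 0.9241 -0.3613  0.1241] 82.87227031683626 zmin 0.27165019384579286
```

```bash
python3 -m jog '[{"claw":25,"x":2,"y":-8,"z":40,"yaw":0},{"claw":25,"x":0,"y":0,"z":40,"yaw":0},{"claw":25,"x":0,"y":0,"z":40,"yaw":0},{"claw":25,"x":0,"y":0,"z":30,"yaw":0},{"claw":25,"x":0,"y":0,"z":20,"yaw":0},{"claw":25,"x":0,"y":0,"z":15,"yaw":0},{"claw":25,"x":0,"y":0,"z":10,"yaw":0},{"claw":25,"x":0,"y":0,"z":10,"yaw":0},{"claw":25,"x":0,"y":0,"z":0,"yaw":0}]'; python3 d.py .456,.395,.055
python3 -c "
from h import *
c=robot.capture('side');cv2.imwrite('pics/u.png',cv2.resize(c['frame'][280:480,180:420],(720,600),interpolation=2))"
```

```text
time_s: 28.25
ee_pos: [0.4604, 0.3897, 0.1052]
eef_rot: [3.141, 0.001, 0.257]
contact_force: [-0.2, -0.5, -0.0]
finger_gap: 0.0373
grasp_force: 25.0
tool shift mm [-2.8 -6.3 50.2] rot [3.141e+00 1.000e-03 2.570e-01] q [-0.23  0.66 -0.7   1.77  0.52  0.91 -2.48] F [-0.2 -0.5 -0. ] t 28.25
```

View pics/u.png

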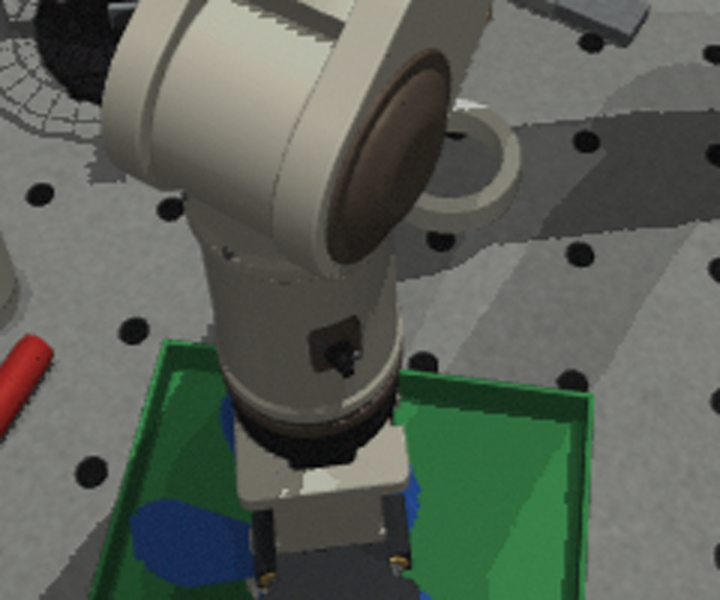

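The gripper holds the blade over the tray, with blades showing at (190,540) and (415,490). Now I'll lower it with a light grip so it can swing flat.

```bash
python3 -m jog '[{"claw":25,"x":-2,"y":-4,"z":5,"yaw":-0.12},{"claw":25,"x":0,"y":0,"z":5,"yaw":-0.12},{"claw":25,"x":0,"y":0,"z":5,"yaw":0},{"claw":25,"x":0,"y":0,"z":5,"yaw":0},{"claw":25,"x":0,"y":0,"z":5,"yaw":0},{"claw":25,"x":0,"y":0,"z":0,"yaw":0}]' 7
python3 -m jog '[{"claw":25,"x":0,"y":0,"z":4,"yaw":0},{"claw":25,"x":0,"y":0,"z":4,"yaw":0},{"claw":25,"x":0,"y":0,"z":4,"yaw":0},{"claw":25,"x":0,"y":0,"z":0,"yaw":0}]'; python3 d.py .456,.395,.055
```

```text
time_s: 28.9
ee_pos: [0.4578, 0.3936, 0.0806]
eef_rot: [3.141, -0.0, 0.496]
contact_force: [-0.2, -0.2, 0.9]
finger_gap: 0.0378
grasp_force: 7.0
time_s: 29.3
ee_pos: [0.457, 0.393, 0.0679]
eef_rot: [3.141, 0.002, 0.498]
contact_force: [-0.5, 0.6, -0.3]
finger_gap: 0.0377
grasp_force: 7.0
tool shift mm [ 0.1 -2.2 12.9] rot [3.141e+00 2.000e-03 4.980e-01] q [-0.23  0.73 -0.72  1.78  0.61  0.87 -2.31] F [-0.5  0.6 -0.3] t 29.3
```

```bash
python3 -m jog '[{"claw":25,"x":0,"y":0,"z":4,"yaw":0},{"claw":25,"x":0,"y":0,"z":4,"yaw":0},{"claw":25,"x":0,"y":0,"z":2,"yaw":0},{"claw":25,"x":0,"y":0,"z":0,"yaw":0}]'
python3 - <<'E'
from m import *
for n in("side","top"):
    c=robot.capture(n);P=cloud(c);M=masks(c)
    q=P[M["blue"]&(P[...,2]>-.01)&(P[...,2]<.15)&(abs(P[...,1]-.4)<.15)&(abs(P[...,0]-.46)<.14)];m,a,p=plane(q);print(n,"rotor",len(q),m,a,"z",np.percentile(q[:,2],[2,50,98]))
E
```

```text
time_s: 29.7
ee_pos: [0.4572, 0.3933, 0.0583]
eef_rot: [3.141, 0.001, 0.498]
contact_force: [-0.0, -1.0, -0.2]
finger_gap: 0.0379
grasp_force: 7.0
side rotor 519 [0.4943 0.3622 0.0267] [-0.1046 -0.2193  0.97  ] z [0.0046 0.027  0.0817]
top rotor 315 [0.3994 0.4045 0.0162] [-0.0366  0.3125  0.9492] z [0.0055 0.0161 0.027 ]
```

```bash
python3 -m jog '[{"claw":25,"x":0,"y":0,"z":2,"yaw":0},{"claw":25,"x":0,"y":0,"z":2,"yaw":0},{"claw":25,"x":0,"y":0,"z":0,"yaw":0},{"claw":45,"x":0,"y":0,"z":0,"yaw":0},{"claw":60,"x":0,"y":0,"z":0,"yaw":0},{"claw":60,"x":0,"y":0,"z":0,"yaw":0}]'
python3 -m jog '[{"claw":60,"x":0,"y":0,"z":-15,"yaw":0},{"claw":60,"x":0,"y":0,"z":-40,"yaw":0},{"claw":60,"x":0,"y":0,"z":-50,"yaw":0},{"claw":60,"x":0,"y":0,"z":-50,"yaw":0},{"claw":60,"x":0,"y":0,"z":-50,"yaw":0},{"claw":60,"x":-10,"y":45,"z":0,"yaw":0},{"claw":60,"x":-10,"y":45,"z":0,"yaw":0},{"claw":60,"x":-10,"y":45,"z":0,"yaw":0},{"claw":60,"x":-10,"y":45,"z":0,"yaw":0},{"claw":60,"x":-10,"y":45,"z":0,"yaw":0},{"claw":60,"x":0,"y":0,"z":0,"yaw":0}]'
python3 - <<'E'
from m import *
for n in("side","top"):
    c=robot.capture(n);P=cloud(c);M=masks(c)
    q=P[M["blue"]&(P[...,2]>-.01)&(P[...,2]<.15)&(abs(P[...,1]-.4)<.15)&(abs(P[...,0]-.46)<.14)];m,a,p=plane(q);print(n,"rotor",len(q),m,a,"z",np.percentile(q[:,2],[2,50,98]))
    w=P[(P[...,2]>.04)&(P[...,2]<.07)&(np.hypot(P[...,0]-m[0],P[...,1]-m[1])<.08)];print("collar top",w.mean(0),len(w))
    g=P[M["green"]&(abs(P[...,1]-.4)<.2)];print("tray",(np.percentile(g,1,0)+np.percentile(g,99,0))/2)
    q=P[M["orange"]&(abs(P[...,0]-.46)<.1)&(abs(P[...,1]+.4)<.12)];print("cap",q.mean(0))
cv2.imwrite('pics/z.png',cv2.resize(c['frame'],(800,600)))
E
```

```text
time_s: 30.4
ee_pos: [0.457, 0.3933, 0.0545]
eef_rot: [3.141, 0.001, 0.498]
contact_force: [-0.1, -0.3, -1.3]
finger_gap: 0.0565
grasp_force: 0.0
time_s: 31.5
ee_pos: [0.5236, 0.1634, 0.26]
eef_rot: [3.137, 0.002, 0.486]
contact_force: [0.7, -0.0, -1.0]
finger_gap: 0.0598
grasp_force: 0.0
side rotor 1953 [0.4665 0.3504 0.0173] [-0.0046 -0.0786  0.9969] z [0.0075 0.0176 0.0256]
collar top [0.4652 0.3919 0.0483] 241
tray [0.4588 0.3313 0.0175]
cap [ 0.4663 -0.4     0.0249]
top rotor 1848 [0.4673 0.3952 0.0175] [ 0.0025 -0.004   1.    ] z [0.0051 0.0176 0.0283]
collar top [0.4659 0.3969 0.0486] 128
tray [0.46   0.3953 0.0174]
cap [ 0.4711 -0.4099  0.0238]
```

View pics/z.png

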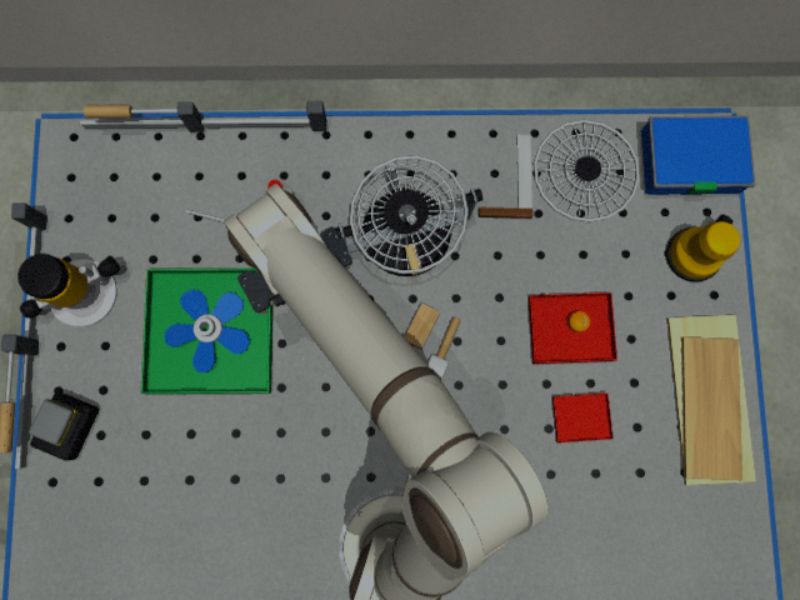

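The blade lies flat and centred in the green tray (207,328), collar up. The cap is in the larger red dish (580,321), the bystanders haven't moved, and the arm is clear.

```bash
python3 -c "
from plant import robot
print(robot.sign_off())"
```

```text
the job is handed in; nothing more can be done
None
```

I handed the job in at about 31.6 s of the 72 s allowed: the cap is in the larger red dish, the blade lies flat and collar up within about 10 mm of the green tray's centre, and nothing else looked moved in the last picture, but the sign-off returned no verdict.

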